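Mount the orange spool and set its drag pad

ROBOT

A 7-joint arm with a two-finger parallel gripper is mounted at the origin on the work surface. World frame = base frame: x ahead of the robot, y to its left, z up, the work surface at z = 0. Lengths are in m, angles in rad, forces in N, time in s.
With the tool pointing down it reaches from about 0.35 to 0.9 m from the base axis. Payload 7.2 kg.
Tool frame: the origin (TCP) lies at the very end of the fingers, on their centre line; the grasp point (between the pads) lies grip_depth behind it (grip_depth is the distance from the TCP to the grasp point, in m); y points along the fingers, z is the direction in which the jaws open and shut, and the axes are right-handed (so a half turn about y gives the same grasp; the last joint's range is limited). The gripper opens to 88 mm and grips with 3 to 60 N. Pads are 20 mm wide; open, the fingers measure 115 mm over their backs; the gripper's body (75 mm by 178 mm) begins 61 mm behind the grasp point.
Start: joints at [1.282, 0.411, -0.013, 1.596, 0.006, 1.134, -0.082], TCP at [0.137, -0.61, 0.223] pointing down, gripper open.
Joint ranges: [-2.95, 2.95], [-0.29, 1.99], [-1.47, 1.44], [0.14, 2.54], [-1.03, 4.17], [0.13, 1.85], [-2.86, 2.86]. Speed limits (rad/s): [2.39, 2.39, 3.01, 3.01, 3.14, 3.14, 3.14].

INTERFACE

Orientations are given as a rotation vector (axis times angle).
In Python, from bench import * gives the robot as it stands.
- The arm moves only by the tool step_arm, never from a script. Its argument "moves" is one flat list of numbers, 6 for each row, row after row: the shift along the tool's x, y, z in m, then the turn, a rotation vector about the tool's x, y, z in rad. In form: [tx, ty, tz, ax, ay, az, tx, ty, tz, ax, ay, az, ...]. A call has exactly 5 rows; each row is the pose to reach, as a shift and turn from the pose measured when the call began, along the tool's axes at that moment; what a row does not reach only later rows make up. A row lasts 1/10 s, in which the tool goes at most 50 mm and 8.59 degrees, less where a joint would pass 70% of its speed; a pose out of reach is approached as far as the arm can. A call with a gripper value outside its range is refused whole. "grip" is the opening, from 0 (shut) to 1 (fully open), set as the call begins (left out, the last holds). The fingers move at their own pace and stop on an object; "force" is the grip in N (left out, the last holds). Time passes only in rows, so rows that repeat a pose let the fingers close, or fill a call up. It gives the time, the measured TCP pose, the force and the opening at its end, in the units of the state.
- get_obs(): the state, without advancing time (a new reading comes with each control period).
- get_image(name): name is "scene" or "top" or "wrist"; returns (picture, depth): 400x640x3 uint8, red, green, blue; 400x640 float32, m along the optical axis (not along the pixel's ray), 0 where there is no reading.
- get_calibration(name): a dict with "intrinsics" (3x3 intrinsics, pixels), "k1" (the pictures are not rectified: a ray, as slopes to the right and down, at radius r is drawn at 1 + k1 r^2 times it, then the intrinsics apply), "T" (4x4, takes a point from camera to world coordinates); the wrist camera has in their place "hand_eye" (4x4, takes a point from camera to tool coordinates, whose origin is the TCP and whose axes are the tool frame's). Camera axes: x right, y down, z forward; pixel columns grow to the right and rows downward; lengths in m; the calibration is good to about 2 mm. A picture is of the moment at which its call begins: read the wrist's pose just before it. get_calibration takes no time and is no camera call.
- job_done(): hands the job in, once; it reports no verdict.
The state is a dict: "time_s": time; "qpos": joint angles; "qvel": joint speeds; "effort": joint torques, N m; "eef_pos": TCP position; "ee_rot": TCP orientation; "contact_force": force on the tool from outside, world axes, zero at the start; "wrist_torque": the same for the moment, N m; "finger_gap": finger opening in m.
Only numpy, scipy, OpenCV 4.12 (cv2) and the standard library are available. Lean on these libraries where they do the work, as an engineer would, in place of code of your own. Each camera call takes 0.05 s, during which the arm holds its last target.

TASK

Take the orange spool out of the tray and mount it, boss up, on the reel stand's spindle, lowering it gently until it sits fully home, and let go of it. Then turn the jack's knob clockwise to raise the red drag pad until it just touches the underside of the spool, without pressing its spring far in or lifting the spool. Leave everything else where it stands and do not bump the signal tower.

Things in the scene. Friction and masses are not known exactly. Their poses are not given: they have to be found in the camera images.
- spool_orange: the spool to mount: orange plastic, 225 to 325 g. Two flanges 90 mm across, 5 mm thick (undersides at heights 0 and 26 mm), a 52 mm core between them, and on top a plain round boss 36 mm across from height 31 mm up to 62 mm. A 14 mm bore goes right through. It starts upright, boss up, in one of the four places of the tray; mount it boss up. Origin: centre of its underside, z up along the bore
- seat (a point): centre of the round seat (44 mm across) on the reel stand, 90 mm above the table, on which the spool's lower flange rests when fully home. The steel spindle, 11 mm thick with a tapered tip, rises 50 mm from it. z up; its x axis points horizontally from the spindle to the jack's knob, whose axis is 115 mm away. The stand (base 210 x 100 x 12 mm) is bolted down
- spindle_tip (a point): top of the spindle, 140 mm above the table
- drag_pad: red drag pad, an 18 mm disc on the jack's platform, 34 mm from the spindle towards the knob. It rides on a soft spring (200 N/m, 5 mm travel) and yields downwards when pressed. Origin: centre of its top face, 82.5 mm above the table when the platform is at 0, so it meets the underside of a seated spool at a platform height of 7.5 mm
- platform (a joint): height of the jack's platform above its lowest setting, m; 0 to 0.015, driven only by the knob: 3 mm per radian of knob, and it stays where it is left
- knob (a joint): how far the jack's knob is turned, rad, 0 to 5; grows (raising the platform) clockwise seen from above. Starts between 0 and 1. Light to turn (0.04 N m of friction)
- knob_grip (a point): on the knob's upright axis, 125 mm above the table, at mid height of its grip: a black upright bar 44 mm long, 12 mm thick, from 107 to 135 mm above the table, on a 42 mm disc; just below it (top at 100 mm) a bridge 22 x 80 mm runs across on two guide rods. The bar lies along this point's x axis, which turns with the knob; z up
- tray: grey tray, 232 x 232 mm, floor 5 mm thick, rim 16 mm high, fixed. Holds three spools and the bottle in a two by two pattern about 115 mm apart. Origin: centre of its underside
- spool_white: same shape and size as the orange spool, but white; to be left in the tray. Origin: centre of its underside, z up
- spool_green: same shape and size as the orange spool, but green; to be left in the tray. Origin: centre of its underside, z up
- bottle: clear bottle with a blue cap, 52 mm across, 150 mm tall, standing in the tray among the spools. Origin: centre of its underside, z up
- tower: signal tower (green, yellow and red lamp on a post), 273 mm tall, lamps 42 mm across, foot 52 mm across, fixed to the table between tray and stand. Origin: centre of its underside
- jar: amber jar, 54 mm across, 55 mm tall. Origin: centre of its underside
- screwdriver: yellow screwdriver lying on the bench between tray and stand, in front of the tower, about 200 mm long. Origin under its middle, x along it
- parts_bin: blue open bin, 120 x 90 x 50 mm. Origin: centre of its underside
- bit_box: black block with driver bits, 100 x 60 mm, 40 mm tall. Origin: centre of its underside
Not all that is in view belongs to the job. Of the things shaped like the spool_orange, the orange one is meant.

How it is judged:
By the outcome, as a careful person would: the job done as asked, in the order asked, and still so for the second after the job is handed in, with the robot touching nothing.
It also fails if it takes over 69 s, if anything falls off the work surface, if the arm or the gripper's body presses on something with over 40 N, if the wrist force passes 120 N, or if a joint passes its speed limit or range.

## Working session

There is one attempt and no reset: what is moved stays moved. The work goes in short steps, Python scripts to look and compute and a tool call to move; the robot and the scene stay as the last step left them, time stands still between calls to the robot, and variables do not carry over. Pictures are saved under pics/ and viewed, and the job is handed in when it is done.

Besides the shell and the picture viewer there is one more tool, called after "Call:" as a command line: name --argument value ..., lists and objects as JSON in quotes. step_arm: Moves the arm, as the interface text tells. Its arguments: {"type":"object","properties":{"moves":{"type":"array","items":{"type":"number"}},"grip":{"type":"number"},"force":{"type":"number"}},"required":["moves"]}

```bash
ls; mkdir -p pics; cat > h.py <<'E'
import numpy as np, cv2
from scipy.spatial.transform import Rotation as R
from bench import *
E
python3 - <<'E'
from h import *
o=get_obs(); print(o)
for n in ["scene","top","wrist"]:
    c=get_calibration(n); print(n,c)
for n in ["scene","top"]:
    p,d=get_image(n); cv2.imwrite(f"pics/{n}0.png",p[:,:,::-1]); np.savez(f"{n}0.npz",p=p,d=d)
E
```

```text
pics
{'time_s': 0.0, 'qpos': array([ 1.2817919 ,  0.41189111, -0.01269594,  1.59704334,  0.00562712,
        1.13432781, -0.0821841 ]), 'qvel': array([-0.00198258, -0.00179589, -0.0007555 ,  0.00029664, -0.00107697,
        0.00052212,  0.00026871]), 'effort': array([-4.18055361e-04, -5.87953770e+01,  6.41804952e-01, -2.91069746e+01,
       -5.38412563e-02,  1.82315282e-02,  1.19223841e-04]), 'eef_pos': array([ 0.13671038, -0.60933431,  0.22181496]), 'ee_rot': array([-0.23370981,  2.10651366, -2.10312261]), 'contact_force': array([ 0.0960622 , -0.81366951,  1.10030739]), 'wrist_torque': array([ 0.04067675,  0.04313212, -0.00957066]), 'finger_gap': 0.08802985554197865}
scene {'intrinsics': array([[520.95377359,   0.        , 316.55833577],
       [  0.        , 520.95377359, 201.99691164],
       [  0.        ,   0.        ,   1.        ]]), 'k1': -0.1353852756408642, 'T': array([[-0.86819061,  0.39990696, -0.29380178,  0.95800196],
       [ 0.49620966,  0.69416329, -0.52145306,  0.71468443],
       [-0.0045863 , -0.59850794, -0.80110375,  1.22266817],
       [ 0.        ,  0.        
[... 341 characters left out ...]
878,  0.00664939],
       [ 0.0205747 , -0.05880515, -0.99805743,  1.32687809],
       [ 0.        ,  0.        ,  0.        ,  1.        ]])}
wrist {'intrinsics': array([[289.29053844,   0.        , 319.60330583],
       [  0.        , 289.29053844, 198.54577242],
       [  0.        ,   0.        ,   1.        ]]), 'k1': 0.006746128487738092, 'hand_eye': array([[ 6.10149634e-04,  9.57372423e-01,  2.88855798e-01,
        -8.02143063e-02],
       [-4.37363921e-04, -2.88855568e-01,  9.57372586e-01,
        -1.61519713e-01],
       [ 9.99999718e-01, -7.10475638e-04,  2.42475037e-04,
         6.48454215e-04],
       [ 0.00000000e+00,  0.00000000e+00,  0.00000000e+00,
         1.00000000e+00]])}
```

View pics/scene0.png

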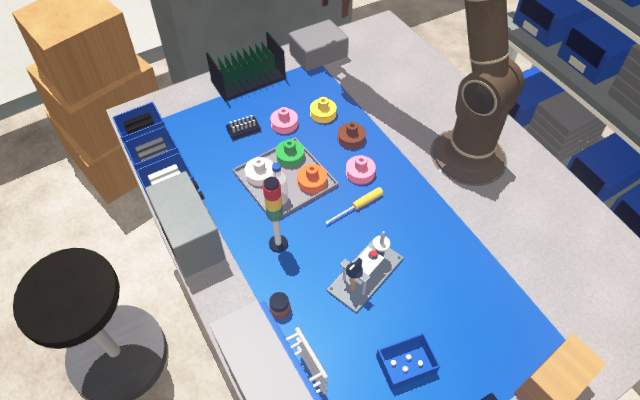

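View pics/top0.png

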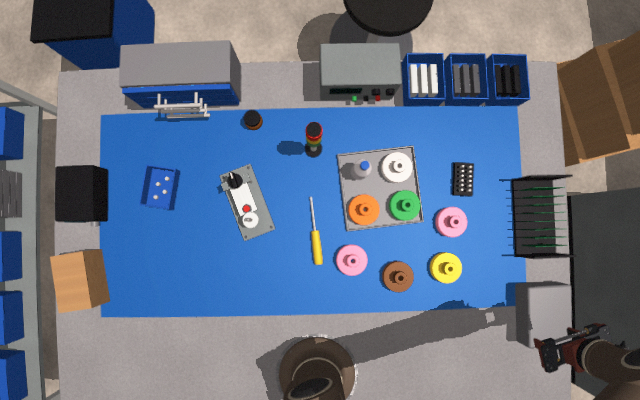

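```bash
cat >> h.py <<'E'
def cast(name,uv,z,T=None):
    c=get_calibration(name); K=c["intrinsics"]; T=c["T"] if T is None else T
    uv=np.atleast_2d(np.array(uv,float))
    xd=np.c_[(uv[:,0]-K[0,2])/K[0,0],(uv[:,1]-K[1,2])/K[1,1]]
    x=xd.copy()
    for _ in range(20): x=xd/(1+c["k1"]*(x**2).sum(1))[:,None]
    ray=np.c_[x,np.ones(len(x))]@T[:3,:3].T
    s=(z-T[2,3])/ray[:,2]
    return T[:3,3]+ray*s[:,None]
def proj(name,P,T=None):
    c=get_calibration(name); K=c["intrinsics"]; T=c["T"] if T is None else T
    q=(np.atleast_2d(P)-T[:3,3])@T[:3,:3]; x=q[:,:2]/q[:,2:]
    x=x*(1+c["k1"]*(x**2).sum(1))[:,None]
    return x*K[0,0]+K[:2,2]
def wristT(o):
    T=np.eye(4);T[:3,:3]=R.from_rotvec(o["ee_rot"]).as_matrix();T[:3,3]=o["eef_pos"]
    return T@get_calibration("wrist")["hand_eye"]
def mask(p,lo,hi):
    return cv2.inRange(cv2.cvtColor(p,cv2.COLOR_RGB2HSV),lo,hi)
E
python3 - <<'E'
from h import *
p=np.load("top0.npz")["p"]; d=np.load("top0.npz")["d"]
a=cv2.resize(p[150:260,190:290],None,fx=6,fy=6,interpolation=cv2.INTER_CUBIC)[:600]
b=cv2.resize(p[120:240,295:430],None,fx=5,fy=5,interpolation=cv2.INTER_CUBIC)
cv2.imwrite("pics/a.png",a[:,:,::-1]);cv2.imwrite("pics/b.png",b[:,:,::-1])
m=mask(p,(6,150,120),(15,255,255)); n,l,s,c=cv2.connectedComponentsWithStats(m)
for i in range(1,n):
    if s[i,4]>100: print(s[i],c[i])
K=get_calibration("top")
for uv in [(363,209),(250,219),(246,208),(235,181),(314,140),(365,168)]:
    z=d[uv[1]-2:uv[1]+3,uv[0]-2:uv[0]+3]; print(uv,np.round(z[2],3))
E
```

```text
[348 195  31  30 720] [363.30555556 209.35972222]
(363, 209) [1.262 1.26  1.267 1.326 1.325]
(250, 219) [1.187 1.185 1.196 1.216 1.231]
(246, 208) [1.241 1.248 1.24  1.24  1.246]
(235, 181) [1.192 1.193 1.194 1.208 1.22 ]
(314, 140) [1.103 1.099 1.095 1.098 1.103]
(365, 168) [1.183 1.183 1.18  1.186 1.184]
```

View pics/a.png

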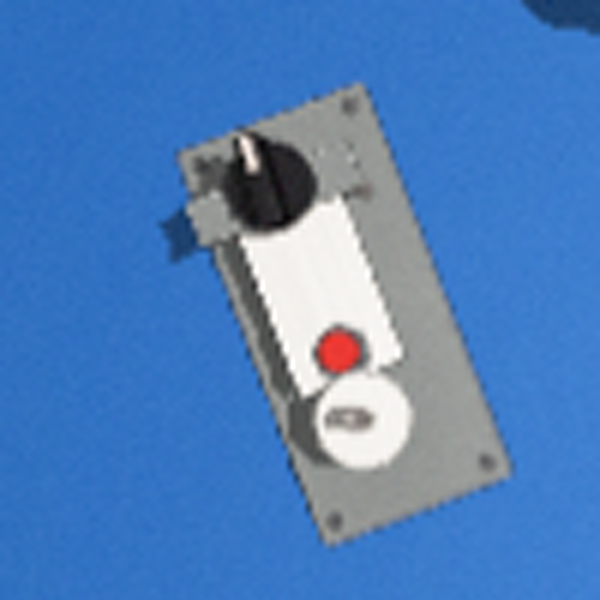

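View pics/b.png

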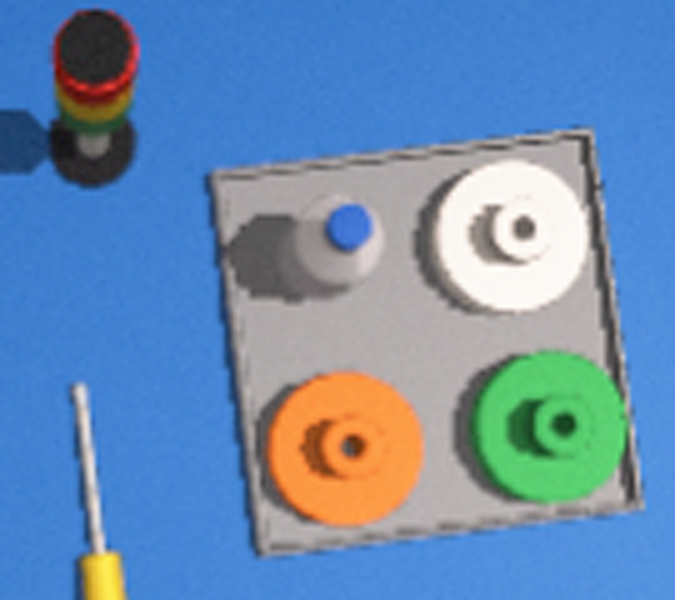

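```bash
python3 - <<'E'
from h import *
f=lambda u,v,s,x0,y0:((u+.5)/s-.5+x0,(v+.5)/s-.5+y0)
print("boss",cast("top",f(353,446,5,295,120),.067))
print("flange",cast("top",f(345,449,5,295,120),.036))
print("mask c", cast("top",(363.3,209.4),.036))
s=cast("top",f(363,420,6,190,150),.09)[0];print("seat",s)
k=cast("top",f(268,183,6,190,150),.105)[0];print("knob",k)
print("pad",cast("top",f(338,352,6,190,150),.0835))
v=k-s;print(np.linalg.norm(v),np.degrees(np.arctan2(v[1],v[0])))
print("tip", cast("top",f(340,417,6,190,150),.14))
print("tower",cast("top",f(93,145,5,295,120),.0), cast("top",f(95,48,5,295,120),.273))
print("bottle",cast("top",f(349,228,5,295,120),.155))
for q in [(245,140),(287,222)]: print("bar",cast("top",f(*q,6,190,150),.135))
print("green",cast("top",f(565,424,5,295,120),.067),"white",cast("top",f(524,229,5,295,120),.067))
# scene view checks
p=np.load("scene0.npz")["p"]
for n,P in [("boss",cast("top",f(353,446,5,295,120),.067)),("seat",s),("knob",k)]: print(n,proj("scene",P))
a=cv2.resize(p[150:320,230:410],None,fx=4,fy=3.5,interpolation=cv2.INTER_CUBIC);cv2.imwrite("pics/c.png",a[:,:,::-1])
print(R.from_rotvec(get_obs()["ee_rot"]).as_matrix())
E
```

```text
boss [[ 0.48572983 -0.15115858  0.067     ]]
flange [[ 0.48516051 -0.15031274  0.036     ]]
mask c [[ 0.48518219 -0.14943629  0.036     ]]
seat [0.46270856 0.17243882 0.09      ]
knob [0.5722437  0.21248742 0.105     ]
pad [[0.49471103 0.1844388  0.0835    ]]
0.11758756892465504 20.08359007378808
tip [[0.46346135 0.1759466  0.14      ]]
tower [[ 0.67290814 -0.00844642  0.        ]] [[ 0.67259675 -0.00741699  0.273     ]]
bottle [[ 0.59865806 -0.14167381  0.155     ]]
bar [[0.58870954 0.21758453 0.135     ]]
bar [[0.55130953 0.19910238 0.135     ]]
green [[ 0.49526357 -0.27336472  0.067     ]] white [[ 0.60781911 -0.25380582  0.067     ]]
boss [[311.64146747 168.2641872 ]]
seat [[381.1690051  242.22201499]]
knob [[353.69314615 269.87883868]]
[[-9.75719226e-01 -3.76113298e-04  2.19024769e-01]
 [-2.19025081e-01  1.35454180e-03 -9.75718289e-01]
 [ 7.03024191e-05 -9.99999012e-01 -1.40403072e-03]]
```

View pics/c.png

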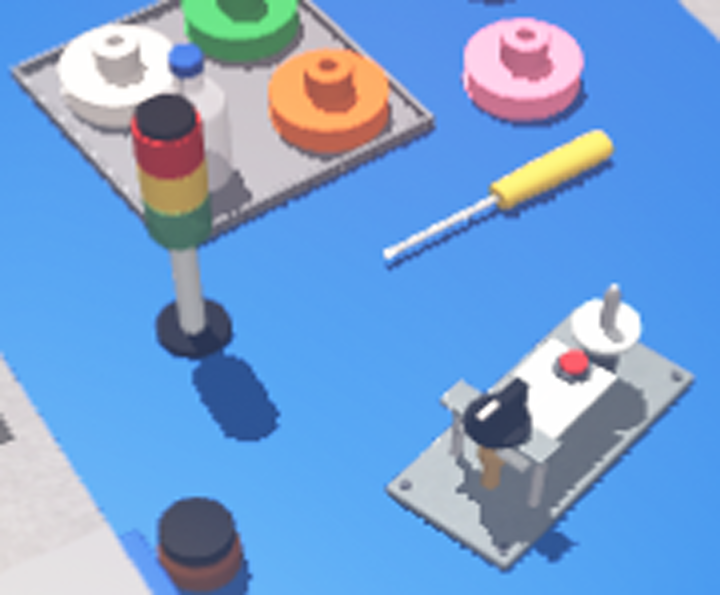

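```bash
cat > d.py <<'E'
# usage: d.py x y z theta_deg nrows -> rows toward target (world TCP, tool z azimuth), limited
from h import *
import sys
x,y,z,th=map(float,sys.argv[1:5]); n=int(sys.argv[5]) if len(sys.argv)>5 else 5
o=get_obs(); R0=R.from_rotvec(o["ee_rot"]).as_matrix()
t=np.radians(th); zt=np.array([np.cos(t),np.sin(t),0]); yt=np.array([0,0,-1.]); Rt=np.c_[np.cross(yt,zt),yt,zt]
dp=R0.T@(np.array([x,y,z])-o["eef_pos"]); dr=R.from_matrix(R0.T@Rt).as_rotvec()
print("t",o["time_s"],"pos",o["eef_pos"].round(4),"th",np.degrees(np.arctan2(R0[1,2],R0[0,2])).round(1),"q",o["qpos"].round(2),"F",o["contact_force"].round(1),"gap",round(o["finger_gap"],4))
print("total",dp.round(4),dr.round(4), "dist",np.linalg.norm(dp).round(3),"deg",np.degrees(np.linalg.norm(dr)).round(1))
E
python3 -c "
import bench;print([k for k in dir(bench) if k[0]!='_']); print(getattr(bench,'grip_depth',None))"
python3 d.py 0.4855 -0.1505 0.22 103
```

```text
['Unreachable', 'get_calibration', 'get_image', 'get_obs', 'grip_depth', 'job_done']
0.0187
t 0.1 pos [ 0.1368 -0.6094  0.2219] th -77.3 q [ 1.28  0.41 -0.01  1.6   0.01  1.13 -0.08] F [-0.7 -0.4 -0.2] gap 0.0877
total [-0.4408  0.0024 -0.3714] [-1.0000e-04  3.1355e+00  2.2000e-03] dist 0.576 deg 179.7
```

Call:
step_arm --moves '[-0.02, 0, -0.016, 0, -0.13, 0, -0.045, 0, -0.038, 0, -0.26, 0, -0.07, 0, -0.06, 0, -0.39, 0, -0.095, 0, -0.08, 0, -0.52, 0, -0.12, 0, -0.1, 0, -0.65, 0]' --grip 1

```text
time_s: 0.6
eef_pos: [0.2324, -0.4842, 0.2217]
ee_rot: [-0.796, 1.702, -1.698]
contact_force: [0.1, -0.5, 0.7]
finger_gap: 0.0877
```

```bash
python3 d.py 0.4855 -0.1505 0.22 103
```

```text
t 0.6 pos [ 0.2324 -0.4842  0.2217] th -39.8 q [ 1.2   0.27 -0.2   1.8   0.06  1.08  0.28] F [ 0.1 -0.5  0.7] gap 0.0877
total [-0.4184  0.0021 -0.0192] [-4.0000e-04 -2.4924e+00 -2.6000e-03] dist 0.419 deg 142.8
```

Call:
step_arm --moves '[-0.03, 0, -0.001, 0, -0.14, 0, -0.06, 0, -0.003, 0, -0.28, 0, -0.09, 0, -0.005, 0, -0.42, 0, -0.12, 0, -0.006, 0, -0.56, 0, -0.15, 0, -0.007, 0, -0.7, 0]'

```text
time_s: 1.1
eef_pos: [0.3235, -0.3633, 0.2217]
ee_rot: [-1.214, 1.203, -1.199]
contact_force: [0.6, -0.4, -0.3]
finger_gap: 0.0878
```

```bash
python3 d.py 0.4855 -0.1505 0.22 103
```

```text
t 1.1 pos [ 0.3235 -0.3633  0.2217] th 0.6 q [ 1.09  0.21 -0.4   1.9   0.09  1.05  0.67] F [ 0.6 -0.4 -0.3] gap 0.0878
total [-0.211   0.002   0.1644] [-1.0000e-03 -1.7866e+00 -2.5000e-03] dist 0.267 deg 102.4
```

Call:
step_arm --moves '[-0.03, 0, 0.023, 0, -0.14, 0, -0.06, 0, 0.046, 0, -0.28, 0, -0.09, 0, 0.07, 0, -0.42, 0, -0.12, 0, 0.092, 0, -0.56, 0, -0.15, 0, 0.115, 0, -0.7, 0]'

```text
time_s: 1.6
eef_pos: [0.4372, -0.2108, 0.2218]
ee_rot: [-1.465, 0.669, -0.665]
contact_force: [0.5, -0.3, -0.6]
finger_gap: 0.0876
```

```bash
python3 d.py 0.4855 -0.1505 0.22 103
```

```text
t 1.6 pos [ 0.4372 -0.2108  0.2218] th 41.1 q [ 0.88  0.23 -0.62  1.89  0.15  1.07  0.92] F [ 0.5 -0.3 -0.6] gap 0.0876
total [-0.0137  0.0018  0.076 ] [-0.0015 -1.0812 -0.0021] dist 0.077 deg 61.9
```

Call:
step_arm --moves '[-0.003, 0, 0.015, 0, -0.14, 0, -0.006, 0, 0.03, 0, -0.28, 0, -0.009, 0, 0.045, 0, -0.42, 0, -0.011, 0, 0.06, 0, -0.56, 0, -0.014, 0, 0.076, 0, -0.7, 0]'

```text
time_s: 2.1
eef_pos: [0.4854, -0.1499, 0.2215]
ee_rot: [-1.566, 0.119, -0.115]
contact_force: [-0.1, 0.7, 0.2]
finger_gap: 0.0879
```

```bash
python3 d.py 0.4855 -0.1505 0.22 103; python3 - <<'E'
from h import *
o=get_obs();p,d=get_image("wrist"); cv2.imwrite("pics/w1.png",p[:,:,::-1]); np.savez("w1.npz",p=p,d=d,T=wristT(o))
E
```

```text
t 2.1 pos [ 0.4854 -0.1499  0.2215] th 81.5 q [ 0.84  0.31 -0.77  1.84  0.24  1.09  1.41] F [-0.1  0.7  0.2] gap 0.0879
total [ 0.0002  0.0015 -0.0006] [-0.0021 -0.3757 -0.002 ] dist 0.002 deg 21.5
```

View pics/w1.png

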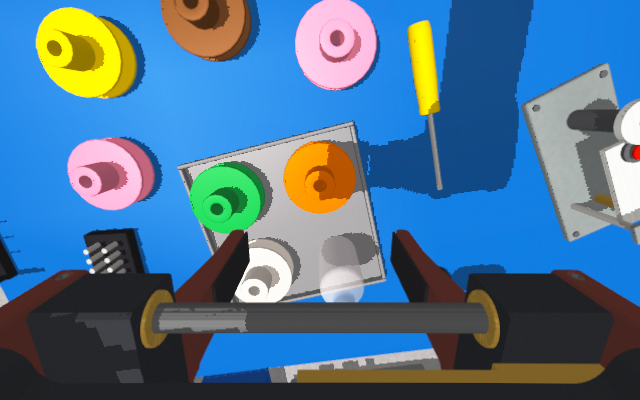

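```bash
python3 - <<'E'
from h import *
w=np.load("w1.npz");p=w["p"];T=w["T"]
a=cv2.resize(p[130:220,270:370],None,fx=6,fy=6,interpolation=cv2.INTER_CUBIC); cv2.imwrite("pics/w1c.png",a[:,:,::-1])
print(proj("wrist",[[.4855,-.1505,.067]],T))
E
```

```text
[[319.32969256 184.54106368]]
```

View pics/w1c.png

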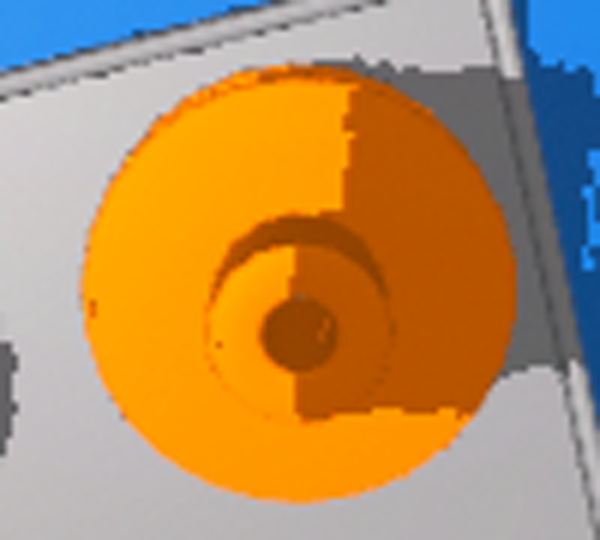

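Call:
step_arm --moves '[0, 0.03, 0, 0, 0, 0, 0, 0.06, 0, 0, 0, 0, 0, 0.09, 0, 0, 0, 0, 0, 0.115, 0, 0, 0, 0, 0, 0.135, 0, 0, 0, 0]'

```text
time_s: 2.65
eef_pos: [0.4857, -0.1473, 0.085]
ee_rot: [-1.564, 0.113, -0.109]
contact_force: [-0.1, 0.3, -0.1]
finger_gap: 0.0878
```

```bash
python3 d.py 0.486 -0.1505 0.042 81.5; python3 - <<'E'
from h import *
o=get_obs();p,d=get_image("wrist"); cv2.imwrite("pics/w2.png",p[:,:,::-1]); print(proj("wrist",[[.486,-.1505,.067]],wristT(o)))
E
```

```text
t 2.65 pos [ 0.4857 -0.1473  0.085 ] th 81.9 q [ 0.74  0.48 -0.68  1.98  0.4   0.82  1.26] F [-0.1  0.3 -0.1] gap 0.0878
total [ 0.0009  0.043  -0.0033] [-0.0034  0.0071 -0.003 ] dist 0.043 deg 0.5
[[315.5663525  234.50431184]]
```

View pics/w2.png

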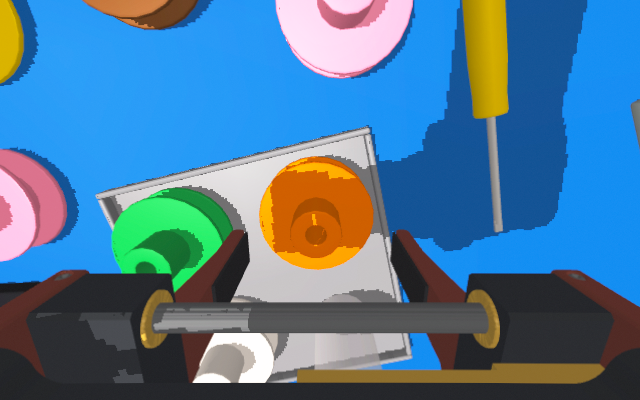

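Call:
step_arm --moves '[0.001, 0.012, -0.003, -0.003, 0.007, -0.003, 0.001, 0.024, -0.003, -0.003, 0.007, -0.003, 0.001, 0.036, -0.003, -0.003, 0.007, -0.003, 0.001, 0.043, -0.003, -0.003, 0.007, -0.003, 0.001, 0.043, -0.003, -0.003, 0.007, -0.003]'

```text
time_s: 3.2
eef_pos: [0.4841, -0.1497, 0.0388]
ee_rot: [-1.566, 0.12, -0.113]
contact_force: [-0.3, 0.6, -0.5]
finger_gap: 0.0877
```

```bash
python3 d.py 0.486 -0.1505 0.042 81.5
```

```text
t 3.2 pos [ 0.4841 -0.1497  0.0388] th 81.5 q [ 0.7   0.55 -0.63  2.01  0.47  0.74  1.2 ] F [-0.3  0.6 -0.5] gap 0.0877
total [ 0.002  -0.0033 -0.0005] [-0.0016  0.0002 -0.0046] dist 0.004 deg 0.3
```

Call:
step_arm --moves '[0.002, -0.003, 0, -0.002, 0, -0.004, 0.002, -0.003, 0, -0.002, 0, -0.004, 0.002, -0.003, 0, -0.002, 0, -0.004, 0.002, -0.003, 0, -0.002, 0, -0.004, 0.002, -0.003, 0, -0.002, 0, -0.004]'

```text
time_s: 3.7
eef_pos: [0.4862, -0.1501, 0.042]
ee_rot: [-1.568, 0.117, -0.116]
contact_force: [0.5, 0.1, -0.5]
finger_gap: 0.0879
```

```bash
python3 d.py 0.486 -0.1505 0.042 81.5
```

```text
t 3.7 pos [ 0.4862 -0.1501  0.042 ] th 81.5 q [ 0.7   0.54 -0.63  2.01  0.47  0.74  1.2 ] F [ 0.5  0.1 -0.5] gap 0.0879
total [-0.0001 -0.     -0.0004] [ 0.0006  0.0001 -0.0002] dist 0.0 deg 0.0
```

Call:
step_arm --moves '[0, 0, 0, 0, 0, 0, 0, 0, 0, 0, 0, 0, 0, 0, 0, 0, 0, 0, 0, 0, 0, 0, 0, 0, 0, 0, 0, 0, 0, 0]' --grip 0 --force 25

```text
time_s: 4.2
eef_pos: [0.4862, -0.1501, 0.042]
ee_rot: [-1.568, 0.117, -0.116]
contact_force: [-0.0, -0.0, -0.8]
finger_gap: 0.0509
```

Call:
step_arm --moves '[0, 0, 0, 0, 0, 0, 0, 0, 0, 0, 0, 0, 0, 0, 0, 0, 0, 0, 0, 0, 0, 0, 0, 0, 0, -0.005, 0, 0, 0, 0]'

```text
time_s: 4.7
eef_pos: [0.4854, -0.1499, 0.0464]
ee_rot: [-1.568, 0.118, -0.115]
contact_force: [-0.1, 0.6, -2.5]
finger_gap: 0.0345
```

Call:
step_arm --moves '[0, -0.02, 0, 0, 0, 0, 0, -0.055, 0, 0, 0, 0, 0, -0.09, 0, 0, 0, 0, 0, -0.125, 0, 0, 0, 0, 0, -0.16, 0, 0, 0, 0]'

```text
time_s: 5.2
eef_pos: [0.4851, -0.1497, 0.2078]
ee_rot: [-1.568, 0.118, -0.114]
contact_force: [1.3, -1.3, -3.7]
finger_gap: 0.0345
```

```bash
python3 d.py 0.463 0.05 0.215 110; python3 - <<'E'
from h import *
o=get_obs();p,d=get_image("wrist"); cv2.imwrite("pics/w3.png",p[:,:,::-1]); np.savez("w3.npz",p=p,d=d,T=wristT(o))
E
```

```text
t 5.2 pos [ 0.4851 -0.1497  0.2078] th 81.5 q [ 0.83  0.32 -0.77  1.85  0.25  1.07  1.39] F [ 1.3 -1.3 -3.7] gap 0.0345
total [-0.0512 -0.0071  0.1942] [-0.0005 -0.4968 -0.0028] dist 0.201 deg 28.5
```

View pics/w3.png

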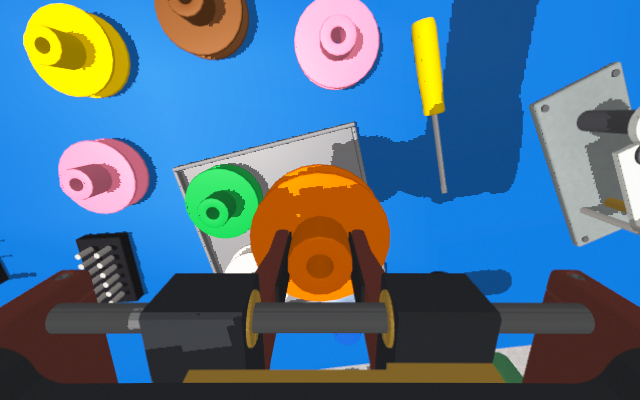

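Call:
step_arm --moves '[-0.008, 0, 0.03, 0, -0.1, 0, -0.018, -0.002, 0.065, 0, -0.2, 0, -0.028, -0.004, 0.105, 0, -0.3, 0, -0.038, -0.006, 0.145, 0, -0.4, 0, -0.045, -0.007, 0.17, 0, -0.48, 0]'

```text
time_s: 5.75
eef_pos: [0.4675, 0.0281, 0.2201]
ee_rot: [-1.557, -0.269, 0.263]
contact_force: [-0.1, 0.1, -3.4]
finger_gap: 0.0347
```

Call:
step_arm --moves '[0, 0, 0, 0, 0, 0, 0, 0, 0, 0, 0, 0, 0, 0, 0, 0, 0, 0, 0, 0, 0, 0, 0, 0, 0, 0, 0, 0, 0, 0]'

```text
time_s: 6.25
eef_pos: [0.4675, 0.0271, 0.2199]
ee_rot: [-1.558, -0.268, 0.262]
contact_force: [-0.6, -0.0, -3.1]
finger_gap: 0.0347
```

```bash
python3 d.py 0.463 0.173 0.215 110; python3 - <<'E'
from h import *
o=get_obs();p,d=get_image("wrist"); cv2.imwrite("pics/w4.png",p[:,:,::-1]); np.savez("w4.npz",p=p,d=d,T=wristT(o))
print(proj("wrist",[[.4627,.1724,.09],[.4627,.1724,.14],[.572,.2125,.135]],wristT(o)))
E
```

```text
t 6.25 pos [0.4675 0.0271 0.2199] th 109.3 q [ 0.66  0.27 -0.96  1.92  0.25  1.07  1.5 ] F [-0.6 -0.  -3.1] gap 0.0347
total [0.044  0.0045 0.1392] [ 0.0035 -0.0118  0.003 ] dist 0.146 deg 0.7
[[448.8781241  228.57094627]
 [471.96057267 249.9830526 ]
 [454.33397658 347.87089147]]
```

View pics/w4.png

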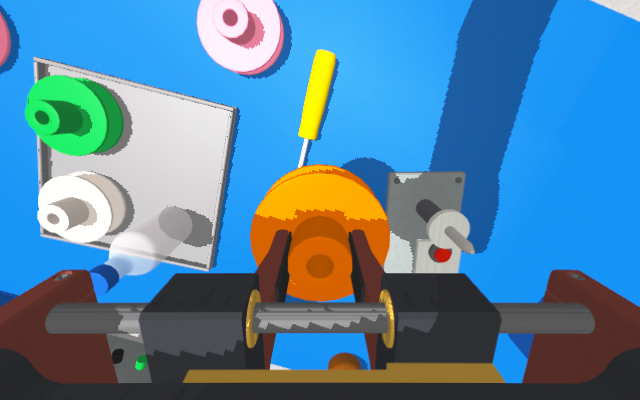

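```bash
python3 - <<'E'
from h import *
w=np.load("w4.npz");p=w["p"];d=w["d"]
a=cv2.resize(p[195:275,385:485],None,fx=7,fy=7,interpolation=cv2.INTER_CUBIC); cv2.imwrite("pics/w4c.png",a[:,:,::-1])
b=cv2.resize(p[210:310,260:380],None,fx=6,fy=6,interpolation=cv2.INTER_CUBIC); cv2.imwrite("pics/w4d.png",b[:,:,::-1])
E
```

```text
(no output)
```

View pics/w4c.png

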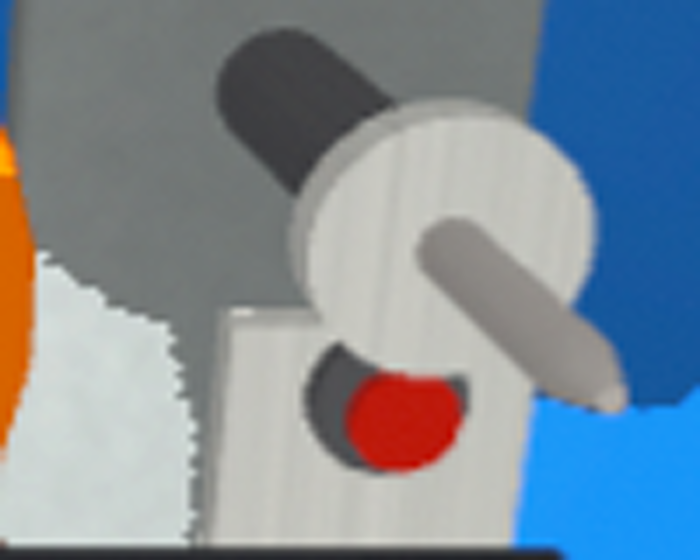

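View pics/w4d.png

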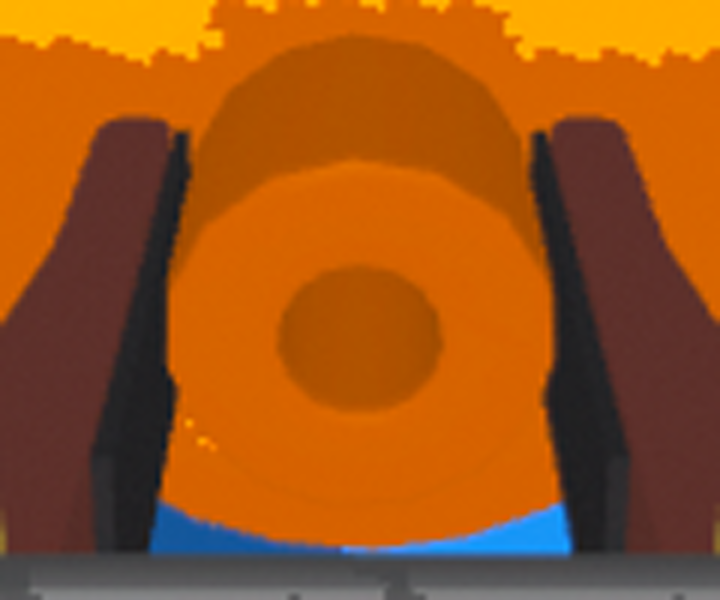

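```bash
python3 - <<'E'
from h import *
w=np.load("w4.npz");T=w["T"];d=w["d"]
f=lambda u,v,s,x0,y0:((u+.5)/s-.5+x0,(v+.5)/s-.5+y0)
print("seat",cast("wrist",f(451,245,7,385,195),.09,T),"tip",cast("wrist",f(610,397,7,385,195),.14,T))
for z in (.082,.0845): print("pad",cast("wrist",f(405,422,7,385,195),z,T))
b=cast("wrist",f(360,338,6,260,210),.2199+.026,T)[0]
o=get_obs(); R0=R.from_rotvec(o["ee_rot"]).as_matrix();print("bore",b,"tool",R0.T@(b-o["eef_pos"]))
# rim of pad region heights by depth
K=get_calibration("wrist");
def pts(m):
    v,u=np.nonzero(m); 
    q=cast("wrist",np.c_[u,v],0,T); r=(q-T[:3,3]); zc=(r@T[:3,2]); P=T[:3,3]+r*(d[v,u]/zc)[:,None]; return P
p=w["p"]; red=mask(p,(0,180,80),(4,255,255)); red[:,:430]=0; red[:220]=0; red[262:]=0; red[:,460:]=0
P=pts(cv2.erode(red,np.ones((3,3)))); print("pad n",len(P),np.median(P,0),P.std(0))
m=np.zeros(red.shape,np.uint8); cv2.ellipse(m,(440,226),(6,8),0,0,360,255,-1)
P=pts(m); print("seat depth",np.median(P,0),P.std(0))
E
```

```text
seat [[0.46371272 0.17305583 0.09      ]] tip [[0.46395863 0.17281675 0.14      ]]
pad [[0.49642313 0.18493465 0.082     ]]
pad [[0.49555155 0.18339339 0.0845    ]]
bore [0.46660932 0.02596252 0.2459    ] tool [-0.00119554 -0.02598214 -0.00102128]
pad n 114 [0.49641476 0.18429723 0.08230381] [0.00349241 0.00388363 0.00067183]
seat depth [0.46311366 0.16214813 0.08967289] [0.00712954 0.01310542 0.02263808]
```

```bash
python3 d.py 0.4647 0.174 0.2 109.3
```

```text
t 6.3 pos [0.4675 0.0273 0.2199] th 109.3 q [ 0.66  0.27 -0.96  1.92  0.25  1.07  1.5 ] F [-0.   0.5 -3.7] gap 0.0346
total [0.0459 0.0196 0.1394] [0.0034 0.0008 0.0031] dist 0.148 deg 0.3
```

Call:
step_arm --moves '[0.01, 0.001, 0.03, 0.001, 0, 0.001, 0.02, 0.003, 0.062, 0.002, 0, 0.002, 0.031, 0.006, 0.095, 0.003, 0, 0.003, 0.04, 0.01, 0.122, 0.003, 0, 0.003, 0.046, 0.015, 0.139, 0.003, 0.001, 0.003]'

```text
time_s: 6.8
eef_pos: [0.4648, 0.1758, 0.2047]
ee_rot: [-1.554, -0.266, 0.264]
contact_force: [0.9, -0.2, -2.5]
finger_gap: 0.0348
```

Call:
step_arm --moves '[0, 0, 0, 0, 0, 0, 0, 0, 0, 0, 0, 0, 0, 0, 0, 0, 0, 0, 0, 0, 0, 0, 0, 0, 0, 0, 0, 0, 0, 0]'

```text
time_s: 7.3
eef_pos: [0.4651, 0.1748, 0.2048]
ee_rot: [-1.554, -0.264, 0.263]
contact_force: [-0.9, -0.2, -2.5]
finger_gap: 0.0345
```

```bash
python3 d.py 0.4647 0.174 0.2 109.3; python3 - <<'E'
from h import *
o=get_obs();p,d=get_image("wrist"); cv2.imwrite("pics/w5.png",p[:,:,::-1]); np.savez("w5.npz",p=p,d=d,T=wristT(o))
p,d=get_image("scene"); cv2.imwrite("pics/s5.png",cv2.resize(p[160:300,300:440],None,fx=4,fy=4,interpolation=cv2.INTER_CUBIC)[:,:,::-1])
E
```

```text
t 7.3 pos [0.4651 0.1748 0.2048] th 109.3 q [ 0.33  0.36 -0.97  1.88  0.34  1.08  1.14] F [-0.9 -0.2 -2.5] gap 0.0345
total [-0.0007  0.0048 -0.0006] [-0.     -0.0008  0.001 ] dist 0.005 deg 0.1
```

View pics/w5.png

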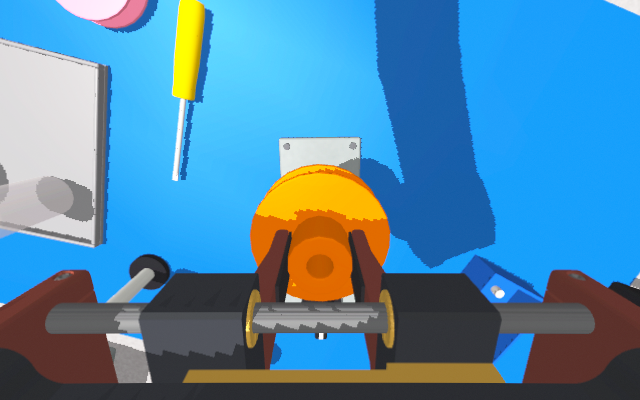

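View pics/s5.png

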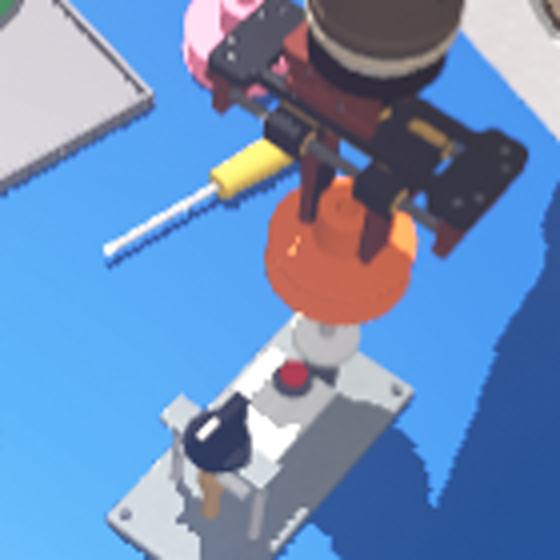

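Call:
step_arm --moves '[-0.001, 0.005, -0.001, 0, -0.001, 0.001, -0.001, 0.011, -0.001, 0, -0.001, 0.001, -0.001, 0.017, -0.001, 0, -0.001, 0.001, -0.001, 0.022, -0.001, 0, -0.001, 0.001, -0.001, 0.025, -0.001, 0, -0.001, 0.001]'

```text
time_s: 7.9
eef_pos: [0.4641, 0.1738, 0.179]
ee_rot: [-1.554, -0.264, 0.266]
contact_force: [0.2, -0.1, -3.7]
finger_gap: 0.0348
```

```bash
python3 d.py 0.4647 0.174 0.165 109.3
```

```text
t 7.9 pos [0.4641 0.1738 0.179 ] th 109.4 q [ 0.31  0.39 -0.95  1.91  0.37  1.03  1.11] F [ 0.2 -0.1 -3.7] gap 0.0348
total [ 0.0006  0.014  -0.    ] [-0.0003  0.001  -0.0009] dist 0.014 deg 0.1
```

Call:
step_arm --moves '[0.0006, 0.003, 0, 0, 0.001, -0.001, 0.0006, 0.006, 0, 0, 0.001, -0.001, 0.0006, 0.009, 0, 0, 0.001, -0.001, 0.0006, 0.012, 0, 0, 0.001, -0.001, 0.0006, 0.014, 0, 0, 0.001, -0.001]'

```text
time_s: 8.4
eef_pos: [0.4647, 0.174, 0.1648]
ee_rot: [-1.554, -0.264, 0.264]
contact_force: [0.3, 0.0, -2.7]
finger_gap: 0.0349
```

```bash
python3 d.py 0.4647 0.174 0.15 109.3
```

```text
t 8.4 pos [0.4647 0.174  0.1648] th 109.3 q [ 0.29  0.41 -0.94  1.93  0.39  1.    1.09] F [ 0.3  0.  -2.7] gap 0.0349
total [ 0.      0.0148 -0.0001] [-0.0004  0.0001  0.0001] dist 0.015 deg 0.0
```

Underside is ~11 mm below the tip, no side force: it is on the spindle.

Call:
step_arm --moves '[0, 0.003, 0, 0, 0, 0, 0, 0.006, 0, 0, 0, 0, 0, 0.009, 0, 0, 0, 0, 0, 0.012, 0, 0, 0, 0, 0, 0.015, 0, 0, 0, 0]'

```text
time_s: 8.9
eef_pos: [0.4647, 0.174, 0.1495]
ee_rot: [-1.554, -0.264, 0.264]
contact_force: [-0.3, -0.4, -3.1]
finger_gap: 0.035
```

```bash
python3 d.py 0.4647 0.174 0.13 109.3;  python3 - <<'E'
from h import *
p,d=get_image("scene"); cv2.imwrite("pics/s6.png",cv2.resize(p[160:300,300:440],None,fx=4,fy=4,interpolation=cv2.INTER_CUBIC)[:,:,::-1])
E
```

```text
t 8.9 pos [0.4647 0.174  0.1495] th 109.3 q [ 0.28  0.43 -0.92  1.94  0.41  0.97  1.07] F [-0.3 -0.4 -3.1] gap 0.035
total [ 0.      0.0195 -0.    ] [-0.0004 -0.0001  0.    ] dist 0.02 deg 0.0
```

View pics/s6.png

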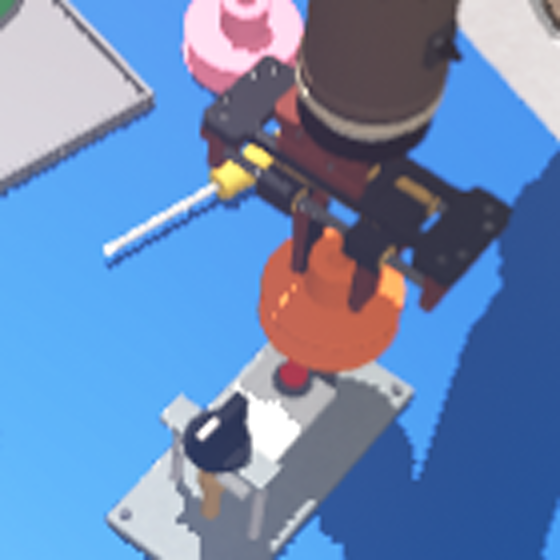

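Call:
step_arm --moves '[0, 0.003, 0, 0, 0, 0, 0, 0.006, 0, 0, 0, 0, 0, 0.009, 0, 0, 0, 0, 0, 0.012, 0, 0, 0, 0, 0, 0.015, 0, 0, 0, 0]'

```text
time_s: 9.45
eef_pos: [0.4645, 0.1738, 0.1338]
ee_rot: [-1.554, -0.264, 0.265]
contact_force: [-0.7, 0.6, -2.6]
finger_gap: 0.0344
```

Call:
step_arm --moves '[0, 0.001, 0, 0, 0, 0, 0, 0.002, 0, 0, 0, 0, 0, 0.003, 0, 0, 0, 0, 0, 0.004, 0, 0, 0, 0, 0, 0.005, 0, 0, 0, 0]'

```text
time_s: 9.95
eef_pos: [0.4645, 0.1739, 0.1288]
ee_rot: [-1.554, -0.264, 0.265]
contact_force: [-0.1, -1.0, -3.4]
finger_gap: 0.0345
```

Call:
step_arm --moves '[0, 0.0005, 0, 0, 0, 0, 0, 0.001, 0, 0, 0, 0, 0, 0.0015, 0, 0, 0, 0, 0, 0.002, 0, 0, 0, 0, 0, 0.002, 0, 0, 0, 0]'

```text
time_s: 10.45
eef_pos: [0.4645, 0.1739, 0.127]
ee_rot: [-1.554, -0.264, 0.265]
contact_force: [-0.4, 0.0, -0.3]
finger_gap: 0.0345
```

Call:
step_arm --moves '[0, 0.0003, 0, 0, 0, 0, 0, 0.0006, 0, 0, 0, 0, 0, 0.001, 0, 0, 0, 0, 0, 0.001, 0, 0, 0, 0, 0, 0.001, 0, 0, 0, 0]'

```text
time_s: 10.95
eef_pos: [0.4646, 0.174, 0.1269]
ee_rot: [-1.555, -0.264, 0.264]
contact_force: [-4.8, -2.8, 10.8]
finger_gap: 0.0344
```

Call:
step_arm --moves '[0, -0.0005, 0, 0, 0, 0, 0, -0.0005, 0, 0, 0, 0, 0, -0.0005, 0, 0, 0, 0, 0, -0.0005, 0, 0, 0, 0, 0, -0.0005, 0, 0, 0, 0]'

```text
time_s: 11.45
eef_pos: [0.4646, 0.1739, 0.1272]
ee_rot: [-1.555, -0.264, 0.264]
contact_force: [0.4, 0.1, -2.5]
finger_gap: 0.0345
```

Call:
step_arm --moves '[0, 0, 0, 0, 0, 0, 0, 0, 0, 0, 0, 0, 0, 0, 0, 0, 0, 0, 0, 0, 0, 0, 0, 0, 0, 0, 0, 0, 0, 0]' --grip 0.75

```text
time_s: 11.95
eef_pos: [0.4646, 0.174, 0.1273]
ee_rot: [-1.555, -0.264, 0.264]
contact_force: [-0.4, 0.2, 0.4]
finger_gap: 0.0652
```

```bash
python3 d.py 0.4647 0.174 0.2 109.3
```

```text
t 11.95 pos [0.4646 0.174  0.1273] th 109.3 q [ 0.26  0.46 -0.9   1.96  0.45  0.93  1.04] F [-0.4  0.2  0.4] gap 0.0652
total [ 0.0001 -0.0727 -0.    ] [ 0.0005 -0.0001 -0.0001] dist 0.073 deg 0.0
```

Released. Rise and check the seating.

Call:
step_arm --moves '[0, -0.015, 0, 0, 0, 0, 0, -0.04, 0, 0, 0, 0, 0, -0.065, 0, 0, 0, 0, 0, -0.09, 0, 0, 0, 0, 0, -0.1, 0, 0, 0, 0]'

```text
time_s: 12.45
eef_pos: [0.4654, 0.1749, 0.2303]
ee_rot: [-1.555, -0.267, 0.262]
contact_force: [0.5, -0.0, -0.3]
finger_gap: 0.0658
```

```bash
python3 d.py 0.5727 0.2125 0.2 115; python3 - <<'E'
from h import *
o=get_obs();p,d=get_image("wrist"); cv2.imwrite("pics/w7.png",p[:,:,::-1]); np.savez("w7.npz",p=p,d=d,T=wristT(o))
p,d=get_image("scene"); np.savez("s7.npz",p=p,d=d); cv2.imwrite("pics/s7.png",cv2.resize(p[200:310,320:420],None,fx=6,fy=5,interpolation=cv2.INTER_CUBIC)[:,:,::-1])
E
```

```text
t 12.45 pos [0.4654 0.1749 0.2303] th 109.3 q [ 0.35  0.33 -0.98  1.85  0.31  1.12  1.16] F [ 0.5 -0.  -0.3] gap 0.0658
total [1.136e-01 3.070e-02 1.000e-04] [ 0.001  -0.0993  0.0036] dist 0.118 deg 5.7
```

View pics/w7.png

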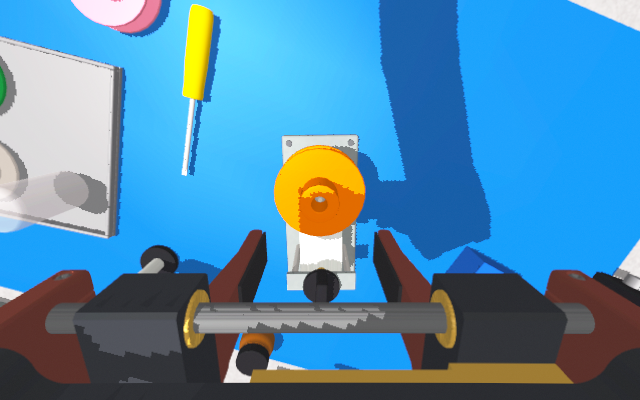

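View pics/s7.png

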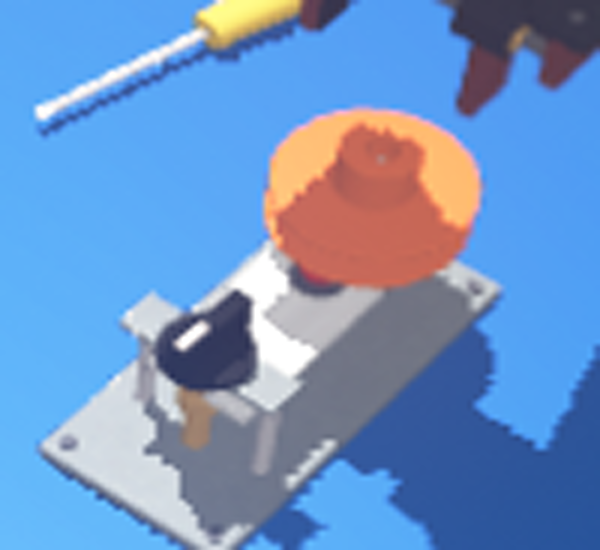

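```bash
cat >> h.py <<'E'
def pts(name,d,m,T=None):
    T=get_calibration(name)["T"] if T is None else T
    v,u=np.nonzero(m); q=cast(name,np.c_[u,v],0,T); r=q-T[:3,3]; zc=r@T[:3,2]
    P=T[:3,3]+r*(d[v,u]/zc)[:,None]; return P[d[v,u]>0]
E
python3 - <<'E'
from h import *
S=np.array([.4637,.173]);
vx=np.array([np.cos(np.radians(20.1)),np.sin(np.radians(20.1))])
def rep(name,z,lab,T=None):
    p,d=z["p"],z["d"]
    hsv=mask(p,(0,170,60),(5,255,255))|mask(p,(172,170,60),(180,255,255))
    P=pts(name,d,np.full(d.shape,255,np.uint8),T); 
    v,u=np.nonzero(np.ones_like(d)); 
    ok=d[v,u]>0; red=hsv[v,u][ok]>0
    q=P[:,:2]-S; r=np.hypot(*q.T)
    pad=np.hypot(*(P[:,:2]-(S+.034*vx)).T)
    s=(r>.009)&(r<.019)&(abs(P[:,2]-.09)<.01)
    a=red&(pad<.006)&(P[:,2]>.07)&(P[:,2]<.1)
    print(lab,"seat",s.sum(),P[s,2].mean(),np.median(P[s,2]),P[s,2].std(),"pad",a.sum(),P[a,2].mean(),np.median(P[a,2]),P[a,2].std())
    return P
rep("wrist",np.load("w4.npz"),"w4",np.load("w4.npz")["T"])
rep("scene",np.load("scene0.npz"),"scene0"); rep("top",np.load("top0.npz"),"top0")
w=np.load("w7.npz");P=pts("wrist",w["d"],np.full(w["d"].shape,255,np.uint8),w["T"]); r=np.hypot(*(P[:,:2]-S).T)
f=(r>.022)&(r<.042)&(P[:,2]>.09)&(P[:,2]<.16); print("flange top",np.median(P[f,2]),f.sum()); 
f=(r>.009)&(r<.016)&(P[:,2]>.13)&(P[:,2]<.18); print("boss top",np.median(P[f,2]),f.sum()); 
a=cv2.resize(w["p"][260:310,280:360],None,fx=8,fy=8,interpolation=cv2.INTER_CUBIC); cv2.imwrite("pics/w7c.png",a[:,:,::-1])
E
```

```text
w4 seat 597 0.08951823902424098 0.08952479917317302 0.0006604497188774856 pad 77 0.08213549273379239 0.08226773475643473 0.0006320031509003265
scene0 seat 94 0.09202937685988559 0.09199290015330841 0.0023597266967821883 pad 0 nan nan nan
top0 seat 110 0.08843521339879175 0.08810533752206218 0.0024397998673232474 pad 15 0.08107531188951984 0.08223029942302129 0.003136750418881188
flange top 0.12051197134364533 3837
boss top 0.15149707444382357 701<stdin>:14: RuntimeWarning: Mean of empty slice.
  ret = ret.dtype.type(ret / rcount)
  return _methods._mean(a, axis=axis, dtype=dtype,
  ret = _var(a, axis=axis, dtype=dtype, out=out, ddof=ddof,
  arrmean = um.true_divide(arrmean, div, out=arrmean,
  ret = ret.dtype.type(ret / rcount)
```

View pics/w7c.png

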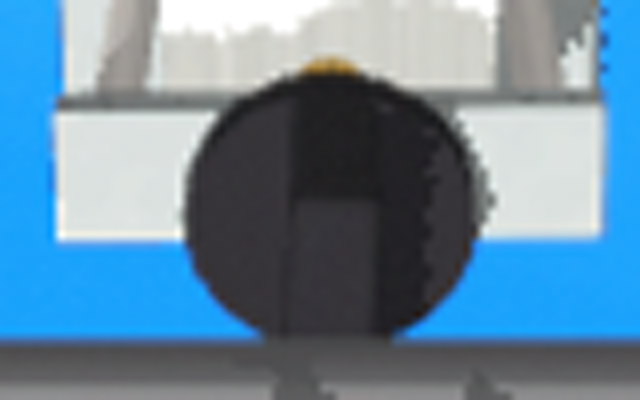

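```bash
python3 d.py 0.5717 0.2125 0.19 109.3
```

```text
t 12.55 pos [0.4653 0.1744 0.2289] th 109.3 q [ 0.35  0.33 -0.98  1.85  0.31  1.12  1.16] F [-0.3 -0.6 -1.1] gap 0.0663
total [0.1129 0.0392 0.0009] [ 0.0012 -0.0004  0.0029] dist 0.12 deg 0.2
```

Call:
step_arm --moves '[0.022, 0.002, 0, 0, 0, 0, 0.046, 0.006, 0, 0, 0, 0.001, 0.07, 0.012, 0, 0.001, 0, 0.002, 0.095, 0.02, 0.001, 0.001, 0, 0.003, 0.113, 0.03, 0.001, 0.001, 0, 0.003]'

```text
time_s: 13.05
eef_pos: [0.5726, 0.2129, 0.1974]
ee_rot: [-1.555, -0.263, 0.265]
contact_force: [0.7, -0.4, 0.8]
finger_gap: 0.066
```

Call:
step_arm --moves '[0, 0, 0, 0, 0, 0, 0, 0, 0, 0, 0, 0, 0, 0, 0, 0, 0, 0, 0, 0, 0, 0, 0, 0, 0, 0, 0, 0, 0, 0]'

```text
time_s: 13.55
eef_pos: [0.5724, 0.2126, 0.198]
ee_rot: [-1.555, -0.263, 0.264]
contact_force: [0.8, -0.6, -0.2]
finger_gap: 0.066
```

```bash
python3 d.py 0.5717 0.2125 0.19 109.3; python3 - <<'E'
from h import *
o=get_obs();p,d=get_image("wrist"); cv2.imwrite("pics/w8.png",p[:,:,::-1]); np.savez("w8.npz",p=p,d=d,T=wristT(o))
a=cv2.resize(p[170:270,260:380],None,fx=6,fy=6,interpolation=cv2.INTER_CUBIC); cv2.imwrite("pics/w8c.png",a[:,:,::-1])
print(proj("wrist",[[.5717,.2125,.135]],wristT(o)))
E
```

```text
t 13.55 pos [0.5724 0.2126 0.198 ] th 109.3 q [ 0.17  0.56 -0.88  1.62  0.46  1.18  1.09] F [ 0.8 -0.6 -0.2] gap 0.066
total [-0.0006  0.008   0.0001] [ 0.0006 -0.0006 -0.0008] dist 0.008 deg 0.1
[[320.87118749 210.81742871]]
```

View pics/w8.png

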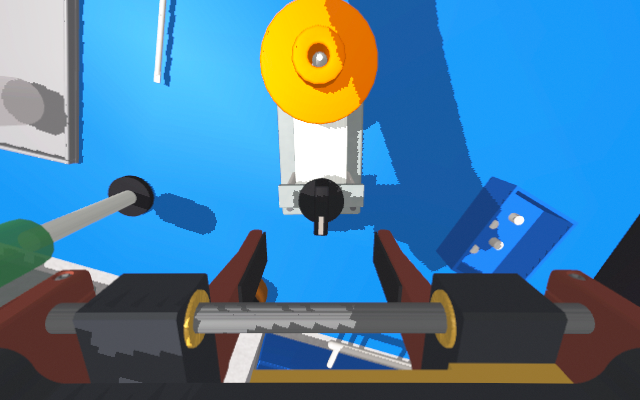

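View pics/w8c.png

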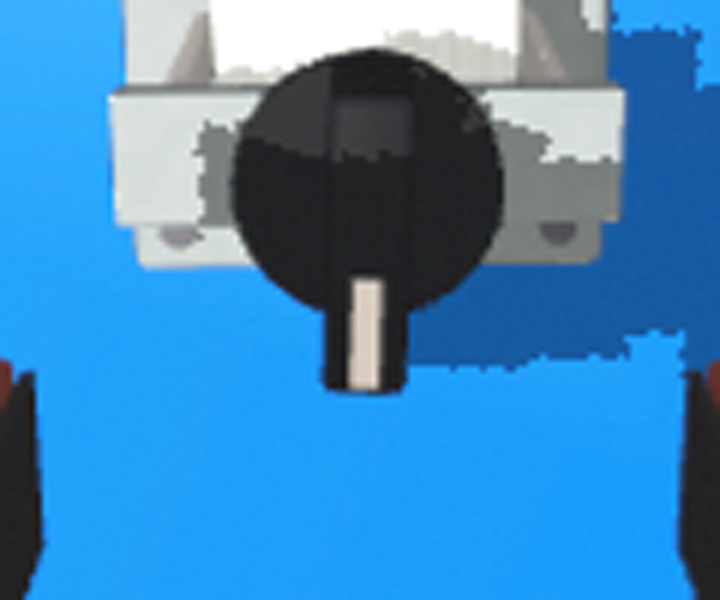

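```bash
python3 - <<'E'
from h import *
T=np.load("w8.npz")["T"]
f=lambda u,v,s,x0,y0:((u+.5)/s-.5+x0,(v+.5)/s-.5+y0)
a=cast("wrist",f(371,95,6,260,170),.135,T)[0];b=cast("wrist",f(366,390,6,260,170),.135,T)[0]
print(a,b,(a+b)/2,np.linalg.norm(a-b),np.degrees(np.arctan2(b[1]-a[1],b[0]-a[0])))
w=np.load("w8.npz");P=pts("wrist",w["d"],np.full(w["d"].shape,255,np.uint8),w["T"])
S=np.array([.4637,.173]);K=np.array([.5717,.2125]);u=(K-S)/.115;n=np.array([-u[1],u[0]])
q=(P[:,:2]-S); x=q@u;y=q@n
f=(x>.055)&(x<.08)&(abs(y)<.012)&(P[:,2]>.05)&(P[:,2]<.11); print("platform",np.median(P[f,2]),P[f,2].std(),f.sum())
r=np.hypot(*q.T); f=(r>.022)&(r<.042)&(P[:,2]>.09)&(P[:,2]<.16); print("flange top",np.median(P[f,2]),f.sum())
E
```

```text
[0.55124665 0.20579901 0.135     ] [0.59179753 0.21928166 0.135     ] [0.57152209 0.21254033 0.135     ] 0.04273354147255365 18.391315414314917
platform 0.0715577850644904 0.0007095872501223932 637
flange top 0.12046688609016482 7619
```

Call:
step_arm --moves '[-0.0006, 0.015, 0, 0.001, 0.01, -0.001, -0.0006, 0.035, 0, 0.001, 0.015, -0.001, -0.0006, 0.055, 0, 0.001, 0.015, -0.001, -0.0006, 0.07, 0, 0.001, 0.015, -0.001, -0.0006, 0.077, 0, 0.001, 0.015, -0.001]'

```text
time_s: 14.1
eef_pos: [0.571, 0.2118, 0.1189]
ee_rot: [-1.556, -0.25, 0.254]
contact_force: [0.2, -0.1, -0.3]
finger_gap: 0.0659
```

```bash
python3 d.py 0.5717 0.2125 0.113 108.4
```

```text
t 14.1 pos [0.571  0.2118 0.1189] th 108.4 q [ 0.14  0.64 -0.83  1.7   0.53  1.05  1.02] F [ 0.2 -0.1 -0.3] gap 0.0659
total [0.0009 0.0059 0.0005] [-0.0004 -0.0001 -0.0021] dist 0.006 deg 0.1
```

Call:
step_arm --moves '[0.0009, 0.002, 0.0005, 0, 0, -0.002, 0.0009, 0.004, 0.0005, 0, 0, -0.002, 0.0009, 0.006, 0.0005, 0, 0, -0.002, 0.0009, 0.006, 0.0005, 0, 0, -0.002, 0.0009, 0.006, 0.0005, 0, 0, -0.002]'

```text
time_s: 14.6
eef_pos: [0.5719, 0.2127, 0.1134]
ee_rot: [-1.556, -0.252, 0.251]
contact_force: [-0.3, 0.2, 0.1]
finger_gap: 0.0656
```

Call:
step_arm --moves '[0, 0, 0, 0, 0, 0, 0, 0, 0, 0, 0, 0, 0, 0, 0, 0, 0, 0, 0, 0, 0, 0, 0, 0, 0, 0, 0, 0, 0, 0]' --grip 0 --force 12

```text
time_s: 15.1
eef_pos: [0.5719, 0.2126, 0.1134]
ee_rot: [-1.556, -0.252, 0.251]
contact_force: [0.2, 0.4, -0.6]
finger_gap: 0.0292
```

Call:
step_arm --moves '[0, 0, 0, 0, 0, 0, 0, 0, 0, 0, 0, 0, 0, 0, 0, 0, 0, 0, 0, 0, 0, 0, 0, 0, 0, 0, 0, 0, 0, 0]'

```text
time_s: 15.6
eef_pos: [0.5716, 0.2134, 0.1134]
ee_rot: [-1.555, -0.253, 0.252]
contact_force: [-1.3, 3.3, -0.6]
finger_gap: 0.0119
```

```bash
python3 d.py 0.5717 0.2125 0.113 108.4; python3 -c "
from h import *
print(get_obs()['wrist_torque'])"
```

```text
t 15.6 pos [0.5716 0.2134 0.1134] th 108.4 q [ 0.13  0.64 -0.83  1.71  0.54  1.03  1.02] F [-1.3  3.3 -0.6] gap 0.0119
total [-0.0002  0.0004 -0.0009] [-0.0014  0.0004  0.0007] dist 0.001 deg 0.1
[ 0.85642534  0.15327867 -0.01062671]
```

Call:
step_arm --moves '[0, 0, 0, 0, 0.1, 0, 0, 0, 0, 0, 0.2, 0, 0, 0, 0, 0, 0.3, 0, 0, 0, 0, 0, 0.4, 0, 0, 0, 0, 0, 0.5, 0]'

```text
time_s: 16.1
eef_pos: [0.5716, 0.2135, 0.1134]
ee_rot: [-1.565, 0.143, -0.143]
contact_force: [-0.6, 3.2, -1.8]
finger_gap: 0.0119
```

```bash
python3 d.py 0.5717 0.2132 0.1134 79.7; python3 -c "
from h import *
print(get_obs()['wrist_torque'])"
```

```text
t 16.1 pos [0.5716 0.2135 0.1134] th 79.6 q [ 0.06  0.6  -0.71  1.71  0.45  1.    0.58] F [-0.6  3.2 -1.8] gap 0.0119
total [ 0.0002  0.     -0.0002] [-0.0016 -0.0026  0.    ] dist 0.0 deg 0.2
[ 0.51376168 -0.01124823  0.06203696]
```

Call:
step_arm --moves '[0, 0, 0, 0, 0.12, 0, 0, 0, 0, 0, 0.24, 0, 0, 0, 0, 0, 0.36, 0, 0, 0, 0, 0, 0.48, 0, 0, 0, 0, 0, 0.6, 0]'

```text
time_s: 16.6
eef_pos: [0.5716, 0.2136, 0.1134]
ee_rot: [-1.48, 0.615, -0.615]
contact_force: [-1.2, 2.8, -2.2]
finger_gap: 0.0121
```

Call:
step_arm --moves '[0, 0, 0, 0, 0.12, 0, 0, 0, 0, 0, 0.24, 0, 0, 0, 0, 0, 0.36, 0, 0, 0, 0, 0, 0.48, 0, 0, 0, 0, 0, 0.6, 0]'

```text
time_s: 17.1
eef_pos: [0.5717, 0.2136, 0.1134]
ee_rot: [-1.287, 1.076, -1.075]
contact_force: [-0.2, 2.2, -1.3]
finger_gap: 0.0119
```

```bash
python3 d.py 0.5717 0.2132 0.1134 -37.7; python3 -c "
from h import *
print(get_obs()['wrist_torque'])"
```

```text
t 17.1 pos [0.5717 0.2136 0.1134] th 10.3 q [-0.13  0.53 -0.43  1.72  0.26  0.94 -0.48] F [-0.2  2.2 -1.3] gap 0.0119
total [ 0.0004  0.     -0.    ] [-2.000e-04  8.373e-01 -1.700e-03] dist 0.0 deg 48.0
[ 0.34177328 -0.12977534  0.05221794]
```

Call:
step_arm --moves '[0, 0, 0, 0, 0.1, 0, 0, 0, 0, 0, 0.2, 0, 0, 0, 0, 0, 0.3, 0, 0, 0, 0, 0, 0.4, 0, 0, 0, 0, 0, 0.5, 0]'

```text
time_s: 17.6
eef_pos: [0.5717, 0.2136, 0.1134]
ee_rot: [-1.036, 1.445, -1.443]
contact_force: [-1.0, 1.6, -1.1]
finger_gap: 0.0123
```

```bash
python3 d.py 0.5717 0.2132 0.1134 -37.7; python3 - <<'E'
from h import *
o=get_obs();w={}
p,dd=get_image("wrist"); cv2.imwrite("pics/w9.png",p[:,:,::-1]); np.savez("w9.npz",p=p,d=dd,T=wristT(o))
p,d=get_image("scene"); np.savez("s9.npz",p=p,d=d); cv2.imwrite("pics/s9.png",cv2.resize(p[200:310,320:420],None,fx=6,fy=5,interpolation=cv2.INTER_CUBIC)[:,:,::-1])
E
```

```text
t 17.6 pos [0.5717 0.2136 0.1134] th -18.6 q [-0.21  0.52 -0.31  1.73  0.19  0.92 -0.92] F [-1.   1.6 -1.1] gap 0.0123
total [0.0004 0.     0.0001] [ 1.000e-04  3.335e-01 -1.600e-03] dist 0.0 deg 19.1
```

View pics/w9.png

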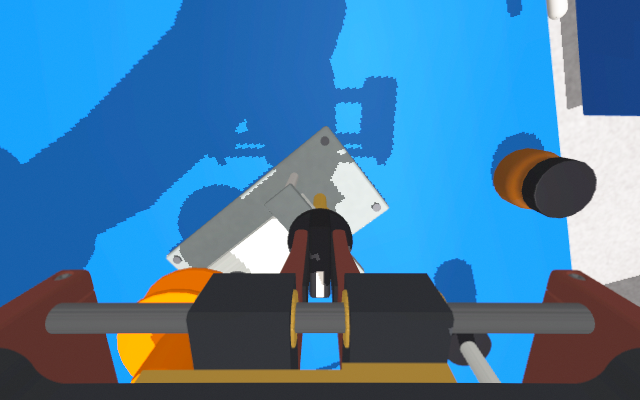

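View pics/s9.png

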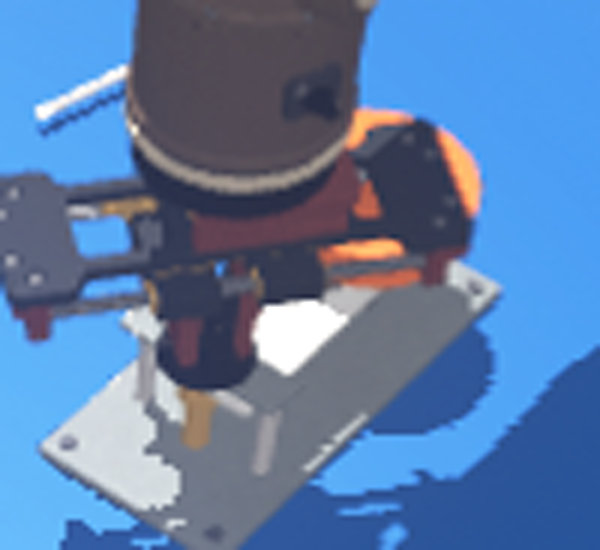

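Call:
step_arm --moves '[0, 0, 0, 0, 0.09, 0, 0, 0, 0, 0, 0.18, 0, 0, 0, 0, 0, 0.27, 0, 0, 0, 0, 0, 0.33, 0, 0, 0, 0, 0, 0.33, 0]'

```text
time_s: 18.2
eef_pos: [0.5718, 0.2136, 0.1134]
ee_rot: [-0.827, 1.67, -1.669]
contact_force: [1.3, 2.0, -1.0]
finger_gap: 0.0124
```

Call:
step_arm --moves '[0, 0, 0, 0, 0, 0, 0, 0, 0, 0, 0, 0, 0, 0, 0, 0, 0, 0, 0, 0, 0, 0, 0, 0, 0, 0, 0, 0, 0, 0]'

```text
time_s: 18.7
eef_pos: [0.5718, 0.2136, 0.1134]
ee_rot: [-0.827, 1.67, -1.669]
contact_force: [-0.1, 1.9, -0.6]
finger_gap: 0.0119
```

```bash
python3 d.py 0.5717 0.2132 0.1134 -37.7
```

```text
t 18.7 pos [0.5718 0.2136 0.1134] th -37.2 q [-0.27  0.51 -0.23  1.73  0.14  0.91 -1.21] F [-0.1  1.9 -0.6] gap 0.0119
total [0.0003 0.     0.0002] [-0.0001  0.0085 -0.0013] dist 0.0 deg 0.5
```

Call:
step_arm --moves '[0, 0, 0, 0, 0, 0, 0, 0, 0, 0, 0, 0, 0, 0, 0, 0, 0, 0, 0, 0, 0, 0, 0, 0, 0, 0, 0, 0, 0, 0]' --grip 0.5

```text
time_s: 19.2
eef_pos: [0.5718, 0.2135, 0.1134]
ee_rot: [-0.827, 1.669, -1.669]
contact_force: [-0.3, -0.3, -0.5]
finger_gap: 0.0437
```

Call:
step_arm --moves '[0, -0.01, 0, 0, 0, 0, 0, -0.03, 0, 0, 0, 0, 0, -0.055, 0, 0, 0, 0, 0, -0.08, 0, 0, 0, 0, 0, -0.085, 0, 0, 0, 0]'

```text
time_s: 19.7
eef_pos: [0.5733, 0.2142, 0.2023]
ee_rot: [-0.821, 1.668, -1.668]
contact_force: [-0.3, -0.3, 0.7]
finger_gap: 0.0438
```

```bash
python3 d.py 0.5724 0.2126 0.198 109.3; python3 - <<'E'
from h import *
o=get_obs()
p,d=get_image("wrist"); cv2.imwrite("pics/w10.png",p[:,:,::-1]); np.savez("w10.npz",p=p,d=d,T=wristT(o))
p,d=get_image("scene"); np.savez("s10.npz",p=p,d=d); cv2.imwrite("pics/s10.png",cv2.resize(p[200:310,320:420],None,fx=6,fy=5,interpolation=cv2.INTER_CUBIC)[:,:,::-1])
E
```

```text
t 19.7 pos [0.5733 0.2142 0.2023] th -37.2 q [-0.26  0.42 -0.24  1.65  0.11  1.08 -1.18] F [-0.3 -0.3  0.7] gap 0.0438
total [0.0018 0.0043 0.0003] [-8.7000e-03 -2.5572e+00  1.4000e-03] dist 0.005 deg 146.5
```

View pics/w10.png

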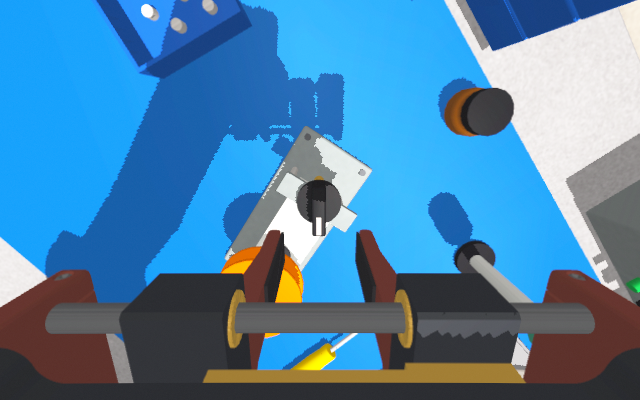

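View pics/s10.png

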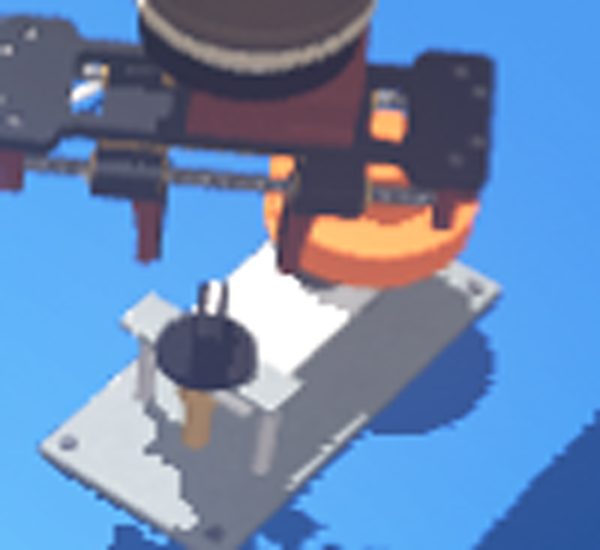

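Call:
step_arm --moves '[0, 0, 0, 0, -0.14, 0, 0, 0, 0, 0, -0.28, 0, 0, 0, 0, 0, -0.42, 0, 0, 0, 0, 0, -0.56, 0, 0, 0, 0, 0, -0.7, 0]'

```text
time_s: 20.3
eef_pos: [0.5715, 0.2133, 0.1981]
ee_rot: [-1.234, 1.167, -1.167]
contact_force: [-0.0, -0.0, -0.1]
finger_gap: 0.0437
```

Call:
step_arm --moves '[0, 0, 0, 0, -0.14, 0, 0, 0, 0, 0, -0.28, 0, 0, 0, 0, 0, -0.42, 0, 0, 0, 0, 0, -0.56, 0, 0, 0, 0, 0, -0.7, 0]'

```text
time_s: 20.8
eef_pos: [0.5708, 0.213, 0.1966]
ee_rot: [-1.477, 0.633, -0.631]
contact_force: [0.0, 0.6, 0.7]
finger_gap: 0.0441
```

Call:
step_arm --moves '[0, 0, 0, 0, -0.14, 0, 0, 0, 0, 0, -0.28, 0, 0, 0, 0, 0, -0.42, 0, 0, 0, 0, 0, -0.56, 0, 0, 0, 0, 0, -0.7, 0]'

```text
time_s: 21.3
eef_pos: [0.5701, 0.2126, 0.1951]
ee_rot: [-1.57, 0.083, -0.078]
contact_force: [0.3, 0.4, 0.4]
finger_gap: 0.044
```

Call:
step_arm --moves '[0, 0, 0, 0, -0.14, 0, 0, 0, 0, 0, -0.28, 0, 0, 0, 0, 0, -0.42, 0, 0, 0, 0, 0, -0.44, 0, 0, 0, 0, 0, -0.44, 0]'

```text
time_s: 21.8
eef_pos: [0.5696, 0.2123, 0.194]
ee_rot: [-1.554, -0.258, 0.267]
contact_force: [-0.0, -0.5, -0.5]
finger_gap: 0.044
```

```bash
python3 d.py 0.5724 0.2126 0.198 109.3; python3 - <<'E'
from h import *
o=get_obs()
p,d=get_image("wrist"); cv2.imwrite("pics/w11.png",p[:,:,::-1]); np.savez("w11.npz",p=p,d=d,T=wristT(o))
S=np.array([.4637,.173]);K=np.array([.5717,.2125]);u=(K-S)/.115;n=np.array([-u[1],u[0]])
for k in ("w8","w11"):
    w=np.load(k+".npz");P=pts("wrist",w["d"],np.full(w["d"].shape,255,np.uint8),w["T"])
    q=(P[:,:2]-S); x=q@u;y=q@n
    f=(x>.055)&(x<.08)&(abs(y)<.012)&(P[:,2]>.05)&(P[:,2]<.11)
    r=np.hypot(*q.T); g=(r>.022)&(r<.042)&(P[:,2]>.09)&(P[:,2]<.16)
    b=(r>.009)&(r<.016)&(P[:,2]>.13)&(P[:,2]<.18)
    print(k,"platform",P[f,2].mean(),f.sum(),"flange",P[g,2].mean(),g.sum(),"boss",np.median(P[b,2]),"tilt fit",np.linalg.lstsq(np.c_[x[g],y[g],np.ones(g.sum())],P[g,2],rcond=None)[0])
E
```

```text
t 21.8 pos [0.5696 0.2123 0.194 ] th 109.2 q [ 0.12  0.53 -0.79  1.63  0.4   1.16  1.14] F [-0.  -0.5 -0.5] gap 0.044
total [ 0.0027 -0.004  -0.0006] [-0.0013 -0.0024 -0.0051] dist 0.005 deg 0.3
w8 platform 0.07153744698596859 637 flange 0.12046450399514104 7619 boss 0.15141757200699948 tilt fit [ 0.00034202 -0.00063774  0.12046509]
w11 platform 0.0791731665872753 656 flange 0.12045754803349633 7873 boss 0.15145061886954064 tilt fit [ 0.00012891 -0.00062741  0.12045783]
```

View pics/w11.png

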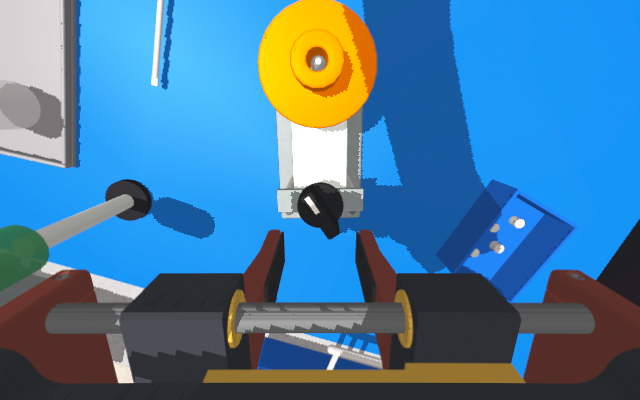

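Call:
step_arm --moves '[0, -0.02, 0, 0, 0, 0, 0, -0.05, 0, 0, 0, 0, 0, -0.08, 0, 0, 0, 0, 0, -0.1, 0, 0, 0, 0, 0, -0.1, 0, 0, 0, 0]'

```text
time_s: 22.35
eef_pos: [0.5711, 0.2135, 0.2972]
ee_rot: [-1.554, -0.26, 0.26]
contact_force: [0.6, -0.5, 1.0]
finger_gap: 0.0439
```

Call:
step_arm --moves '[0, 0, 0, 0, 0, 0, 0, 0, 0, 0, 0, 0, 0, 0, 0, 0, 0, 0, 0, 0, 0, 0, 0, 0, 0, 0, 0, 0, 0, 0]'

```text
time_s: 22.85
eef_pos: [0.571, 0.2134, 0.2966]
ee_rot: [-1.554, -0.259, 0.261]
contact_force: [-0.7, 0.0, 0.4]
finger_gap: 0.0437
```

```bash
python3 - <<'E'
from h import *
p,d=get_image("scene"); cv2.imwrite("pics/s12.png",p[:,:,::-1])
E
```

```text
(no output)
```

View pics/s12.png

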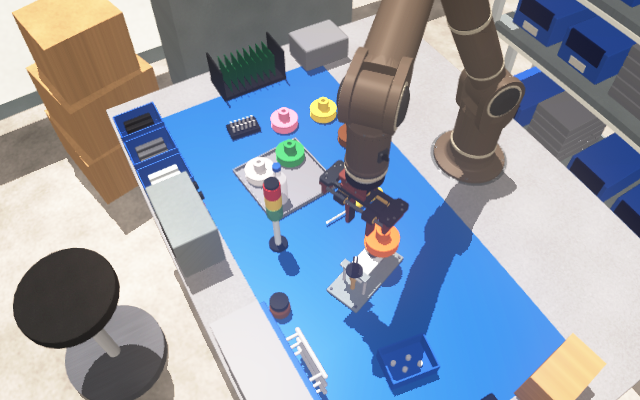

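The scene picture shows the orange spool on the stand at about (381,240). The other visible objects are where they started, and the gripper is clear of everything.

```bash
python3 -c "
from bench import *
print(job_done())"
```

```text
the job is handed in; nothing more can be done
None
```

The orange spool is on the spindle, boss up, fully home and released. I then turned the knob clockwise about 2.54 rad, which raised the drag pad to just touch it. I handed the job in at about 23 s.

**Spool:** Its flange top measured 120.5 mm, against 121 mm expected, using a camera that reads about 0.5 mm low. It stayed flat, and its height didn't change when the pad came up, so it wasn't lifted. The firmest push on the seat was about 11 N.

**Drag pad:** The platform rose 7.64 mm from a measured start of about 0.1–0.2 mm. That puts the pad about 0.2–0.4 mm into its spring. Touch is inferred from these heights, because the pad is hidden under the spool and too light to feel at the wrist.

**Surroundings:** In the last picture the tower and everything else in view stood where they started. The gripper partly hid the screwdriver and the brown spool, so I couldn't fully check those two, but the arm never came near them.

**Disagreements:** The first top-camera estimate of the knob bar's angle was about 26°, while the close wrist view gave 18°. I used the wrist value. The knob's axis also turned out to be about 1 mm from where I had measured it, which put a steady side force of about 2–3 N on the gripper during the turn.

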